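# Slide the sample carriage of a vial photometer home and start the reading

## Task

Get the sample read: hold down the orange release button on the carriage of the small photometer and, with it held, push the carriage past the blank stop and into the measuring bay until it meets its end stop; then let the button spring up so that the carriage is locked there. Next press the green start key on the photometer's roof and let go of it. Nothing is to be picked up: leave the vials standing in their wells, and leave the bottles, the beaker and the spare vial round it where they are.

Things in the scene. Friction and masses are not known exactly. Their poses are not given: they have to be found in the camera images.
- reader: Small white bench photometer, fixed on the bench; position and yaw differ each time, its -x side is roughly towards the robot. Origin on the bench top, mid-rail, under the mouth of the measuring bay; z up. The housing runs 125 mm from the mouth along -y, x -58 to +58 mm, 109 mm high; a sloped display console (84 mm high) is on its -x side, out to x = -93 mm.
- mouth (a point): Middle of the black-framed mouth of the measuring bay (reader y = 0), 65 mm above the bench. The carriage goes in here along the reader's -y.
- rail_end (a point): Top of the black end cap of the aluminium guide rail, 24 mm above the bench, 240 mm from the mouth along the reader's +y. The rail is 72 mm wide and 26 mm high, on a bed plate 86 mm wide.
- carriage (a joint): Position of the carriage in m: 0 = load (start), 0.081 = blank stop, 0.115 = home at its end stop, flange against the mouth. Grows along the reader's -y. Slides with 1.5 N of friction, but a cross bar on the release button locks it in rail notches at load, blank stop and home, with up to 1.5 mm of play; if let go on the way, it catches at the next notch.
- release (a joint): How far the orange release button is pressed, in m: 0 = up (locked when at a notch), 0.008 = fully down. The lock is clear of the rail beyond about 0.0045; between notches the rail holds the released button at 0.004. It springs back; 4 N start it moving, 7 N hold it fully down.
- release_top (a point): Centre of the top of the orange ribbed release button, 29 mm (reader x) by 32 mm (y), on the carriage's outer tail: 48 mm above the bench when up, 40 mm when fully down; it is pressed straight down and rides with the carriage. The deck round it is 34 mm above the bench. No part of the carriage stands above it on the side away from the housing.
- lug (a point): Point, 50 mm above the bench, on the face of the black push lug that looks at the release button. The lug stands upright on the carriage between button and housing, 40 mm wide (reader x), 7 mm thick, top 68 mm above the bench; this face is 26 mm from the button's centre. Fingers on the button can push the carriage by it.
- flange (a point): Point, 65 mm above the bench, on the housing-side face of the carriage's grey upright flange (72 mm wide, 29 to 101 mm above the bench), 80 mm from the button's centre. When home it lies against the mouth. The black light plug and the well block with the vials are ahead of it.
- start (a joint): How far the green start key is pressed, in m: 0 = up, 0.005 = fully down; it springs back. A press counts beyond 0.003. 4 N press it fully down.
- start_top (a point): Centre of the top of the round green start key, 22 mm across, on the middle of the housing's flat roof, 45 mm behind the mouth (reader y = -45 mm), in a grey collar 38 mm across. The roof is 109 mm above the bench, the collar's top 121 mm, the key's top 126 mm when up and 121 mm when fully down. It is pressed straight down.
- well_front (a point): Centre of the floor, 36 mm above the bench, of the carriage's front well (25 mm across, 18 mm deep), nearer the housing. Rides with the carriage.
- well_rear (a point): The same of the rear well, 34 mm farther from the housing, nearer the flange.
- blank_vial: Capped vial with teal liquid and white cap, 23 mm across, 51 mm high, standing loose in the front well. Origin at the centre of its underside, z up.
- sample_vial: A second such vial, 23 by 51 mm, loose in the rear well. Origin at the centre of its underside, z up.
- amber_bottle: Loose brown reagent bottle, 53 mm across, 141 mm high, on the bench behind the photometer. Origin at the centre of its underside. A bystander.
- wash_bottle: Loose white bottle, 68 mm across, 154 mm high, on the bench behind the rail. Origin at the centre of its underside. A bystander; it may have changed places with the brown bottle.
- small_beaker: Loose small glass beaker, 51 mm across, 52 mm high, on the bench on the robot's side of the rail. Origin at the centre of its underside. A bystander.
- spare_vial: Loose capped vial, 27 mm across, 60 mm high, on the bench on the robot's side of the rail. Origin at the centre of its underside. A bystander; it may have changed places with the beaker.

How it is judged:
On the way, in this order (a step that is already met when the one before it is completed fails the run):
1. the carriage goes on past the blank stop with the release button held down (value of joint carriage between 0.086 and 0.108 m and value of joint release above 0.005 m), for 0.05 s.
2. the carriage is at its end stop and the release button has sprung up, locking it (value of joint carriage above 0.112 m and value of joint release below 0.002 m), for 0.2 s.
3. the green start key is pressed (value of joint start above 0.003 m), for 0.05 s.
At the end, for the whole second after the job is handed in: The carriage is home (within 3 mm of its end stop) and locked, with the release button up (within 2 mm); the start key is up again (within 1 mm); both vials stand upright in their wells (within 8 mm, not raised by 9 mm); the things around stand upright (all of step 2 and value of joint start below 0.001 m and horizontal distance between blank_vial and well_front below 0.008 m and height (world z) of each of blank_vial, sample_vial below 0.045 m and angle between each of blank_vial, sample_vial, amber_bottle, wash_bottle, small_beaker, spare_vial's own z axis and vertical below 0.2 rad and horizontal distance between sample_vial and well_rear below 0.008 m); the robot touches nothing.
It fails at once if a vial is lifted out of its well or tipped (height (world z) of any of blank_vial, sample_vial above 0.05 m or angle between any of blank_vial, sample_vial's own z axis and vertical above 0.35 rad).
It fails at once if a bystander is moved by more than 25 mm, lifted or knocked over (distance of any of amber_bottle, wash_bottle, small_beaker, spare_vial from where it was at the start of the episode above 0.025 m).
It fails at once if the carriage is forced out of its notch with the release button up (value of joint carriage between 0.008 and 0.073 m and value of joint release below 0.0025 m).
It also fails if it takes over 42 s, if anything falls off the work surface, if the arm or the gripper's body presses on something with over 40 N, if the wrist force passes 120 N, or if a joint passes its speed limit or range.

## Robot

A 6-joint arm with a two-finger parallel gripper is mounted at the origin on a cart in front of the work surface, level with it; the furniture and walls round the work are solid. World frame = base frame: x ahead of the robot, y to its left, z up, the work surface at z = 0. Lengths are in m, angles in rad, forces in N, time in s.
With the tool pointing down it reaches from about 0.3 to 0.775 m from the base axis. Payload 14.6 kg.
Tool frame: the origin (TCP) lies midway between the tips of the shut fingers; the grasp point (between the pads) lies 19 mm behind it (ctrl.grip_depth is the z of the grasp point in the tool frame, in m); z points along the fingers, y is the line along which they close (so a half turn about z gives the same grasp; the last joint's range is limited). The gripper opens to 94 mm and grips with 3 to 60 N. Pads are 16 mm wide; open, the fingers measure 119 mm over their backs; the gripper's body (75 mm by 177 mm) begins 78 mm behind the grasp point.
Start: joints at [-1.307, 0.3, 1.521, -0, 1.321, -0.067], TCP at [0.179, -0.52, 0.205] pointing down, gripper open.
Joint ranges: [-3.03, 3.03], [-0.79, 2.21], [0.23, 2.52], [-1.04, 4.18], [0, 3.07], [-2.55, 2.55]. Speed limits (rad/s): [2.22, 2.22, 2.57, 3.14, 3.14, 3.14].

## Interface

Orientations are given as [roll, pitch, yaw] about the fixed x, y, z axes, in that order (R = Rz(yaw) Ry(pitch) Rx(roll)).
In Python, from station import ctrl gives the robot as it stands. The module is installed in compiled form; this text tells all that it offers.
- The arm moves only by the tool carry_out, never from a script. Its argument "commands" is a list of rows, each a list of 3 entries, a list of its own where there are three numbers: the closure, from 0 (fully open) to 1 (shut), then the shift along the tool's x, y, z in mm, then the turn, a rotation vector about the tool's x, y, z in rad. In form: [[gripper, [tx, ty, tz], [wx, wy, wz]], ...]. A call has 1 to 10 rows; each row shifts and turns the commanded pose from where the row before left it, along the tool's axes as they then stand; what a row does not reach is not made up. A row lasts 1/8 s, in which the tool goes at most 62.5 mm and 10.7 degrees, less where a joint would pass 70% of its speed; a pose out of reach is approached as far as the arm can. A call with a gripper value outside its range is refused whole. The fingers move at their own pace and stop on an object; "squeeze" is the grip in N (left out, the last holds). Time passes only in rows, so rows that do not move let the fingers close. It gives the time, the measured TCP pose, the force, the opening and the grip force at its end, in the units of the state.
- ctrl.get_obs(): the state, without advancing time (a new reading comes with each control period).
- ctrl.camera(name): name is "scene" or "top" or "wrist"; returns a dict with "img" (384x512x3 uint8, blue, green, red), "camera_matrix" (3x3 intrinsics, pixels), "rvec" (rotation vector, rad) and "tvec" (3), from world to camera coordinates, as OpenCV has them. Camera axes: x right, y down, z forward; pixel columns grow to the right and rows downward; lengths in m; the calibration is good to about 2 mm. The wrist camera is an equidistant fisheye: a pixel r from the principal point sees the ray r / f radians off the axis. A picture is of the moment at which its call begins. There is no depth.
- ctrl.hand_in(): hands the job in; it is judged then, once.
Trained networks look in the newest picture that a camera, given by its name, has taken for a name from the list of things; names that differ only in an ending like _2 or _b are one class to them, and where a whole thing is asked for, a point or a joint stands for the part that bears it (a point fixed in the world has none). Each returns a list of dicts, best first, with "score" (0 to 1); they miss things now and then, are a little off and sometimes report something else, mostly with a low value. They report only what shows in the picture. A call takes as long as a camera call.
- ctrl.outline_of(thing, camera): "region" (384x512 bool, what is visible of it).
- ctrl.place_of(thing, camera): "at" ([x, y, z] in m, in world coordinates, good to about 4 mm: a listed point, or the origin of a listed thing).
The state is a dict: "time_s": time; "qpos": joint angles; "joint_vel": joint speeds; "tau": joint torques, N m; "ee_pos": TCP position; "eef_rot": TCP orientation; "force": force on the tool from outside, world axes, zero at the start; "moment": the same for the moment, N m; "grip_width": finger opening in m; "grip_force": force on a finger pad.
Only numpy, scipy, OpenCV 4.12 (cv2) and the standard library are available. Lean on these libraries where they do the work, as an engineer would, in place of code of your own. Each camera call takes 0.05 s, during which the arm holds its last target. There are 200 camera calls.

## Working session

There is one attempt and no reset: what is moved stays moved. The work goes in short steps, Python scripts to look and compute and a tool call to move; the robot and the scene stay as the last step left them, time stands still between calls to the robot, and variables do not carry over. Pictures are saved under pics/ and viewed, at most 10 in all, crops included, and the job is handed in when it is done.

Besides the shell and the picture viewer there is one more tool, called after "Emit:" as name(argument=value, ...), one argument or row to a line, values as JSON. carry_out: Moves the arm, as the interface text tells. Its arguments: {"type":"object","properties":{"commands":{"type":"array","items":{"type":"array"}},"squeeze":{"type":"number"}},"required":["commands"]}

```bash
mkdir -p pics; python3 - <<'E'
from station import ctrl
import cv2,numpy as np
o=ctrl.get_obs();print(o['ee_pos'],o['eef_rot'],o['time_s'],o['grip_width'])
ims=[]
for c in ['scene','top']:
    d=ctrl.camera(c);ims.append(d['img'])
    for t in ['mouth','rail_end','release_top','lug','flange','start_top','well_front','well_rear','amber_bottle','wash_bottle','small_beaker','spare_vial']:
        r=ctrl.place_of(t,c)
        print(c,t,[(np.round(x['at'],4),round(x['score'],2)) for x in r[:2]])
cv2.imwrite('pics/a.png',cv2.resize(ims[0],(800,600)));cv2.imwrite('pics/b.png',cv2.resize(ims[1],(800,600)))
print(ctrl.get_obs()['time_s'])
E
```

```text
[ 0.17857063 -0.51992913  0.20488582] [-3.14043641e+00 -5.49916791e-05  3.30796211e-01] 0.0 0.09396695319487769
scene mouth [(array([0.516 , 0.1575, 0.0653]), 0.75), (array([0.5284, 0.3247, 0.0504]), 0.27)]
scene rail_end [(array([0.5342, 0.3948, 0.0243]), 0.91)]
scene release_top [(array([0.5262, 0.2714, 0.0644]), 0.62), (array([0.5292, 0.3474, 0.0503]), 0.58)]
scene lug [(array([0.5292, 0.3228, 0.0499]), 0.98)]
scene flange [(array([0.5222, 0.2694, 0.0685]), 0.86)]
scene start_top [(array([0.5075, 0.113 , 0.1323]), 0.45)]
scene well_front [(array([0.5171, 0.1784, 0.031 ]), 0.75)]
scene well_rear [(array([0.5175, 0.2144, 0.0325]), 0.93)]
scene amber_bottle [(array([ 6.637e-01,  3.121e-01, -4.000e-04]), 0.7)]
scene wash_bottle [(array([0.654 , 0.1858, 0.0013]), 0.83)]
scene small_beaker [(array([0.405 , 0.2017, 0.002 ]), 0.71), (array([0.6631, 0.3098, 0.    ]), 0.62)]
scene spare_vial [(array([ 0.4144,  0.3282, -0.003 ]), 0.94), (array([0.536 , 0.3952, 0.0226]), 0.28)]
top mouth [(array([0.5124, 0.1566, 0.0648]), 0.92)]
top rail_end [(array([0.5388, 0.3953, 0.0228]), 0.79)]
top release_top [(array([0.5288, 0.3529, 0.0482]), 0.53)]
top lug [(array([0.5257, 0.3252, 0.0476]), 0.75)]
top flange [(array([0.5231, 0.2708, 0.0666]), 0.67)]
top start_top [(array([0.5097, 0.1137, 0.1308]), 0.43)]
top well_front [(array([0.5167, 0.1806, 0.0381]), 0.75), (array([0.5113, 0.1545, 0.0623]), 0.24)]
top well_rear [(array([0.5187, 0.2108, 0.0345]), 0.73), (array([4.090e-01, 3.281e-01, 1.000e-04]), 0.7)]
top amber_bottle [(array([0.6638, 0.3164, 0.0039]), 0.96)]
top wash_bottle [(array([0.66  , 0.1802, 0.0013]), 0.93), (array([0.6621, 0.316 , 0.0019]), 0.54)]
top small_beaker [(array([0.4038, 0.2039, 0.0021]), 0.81), (array([0.5368, 0.3973, 0.0219]), 0.71)]
top spare_vial [(array([ 0.4107,  0.331 , -0.0011]), 0.72)]
1.3
```

View pics/a.png

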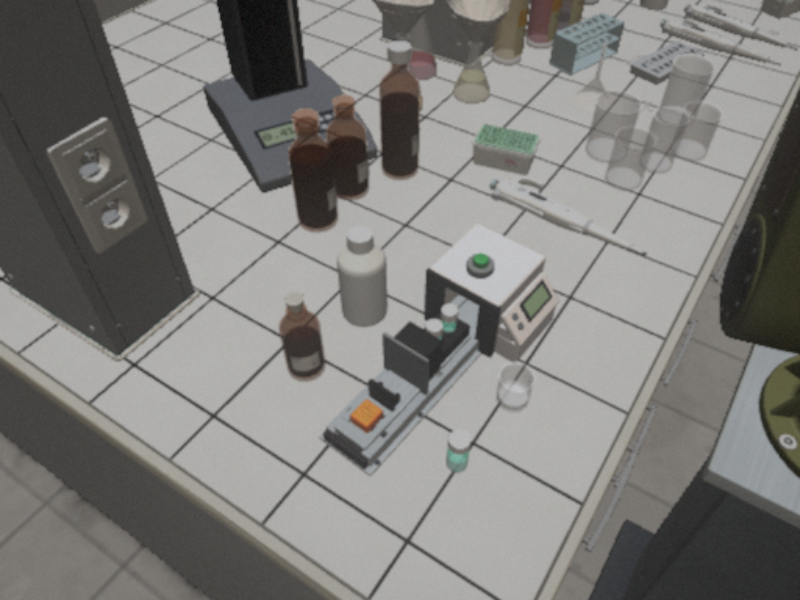

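View pics/b.png

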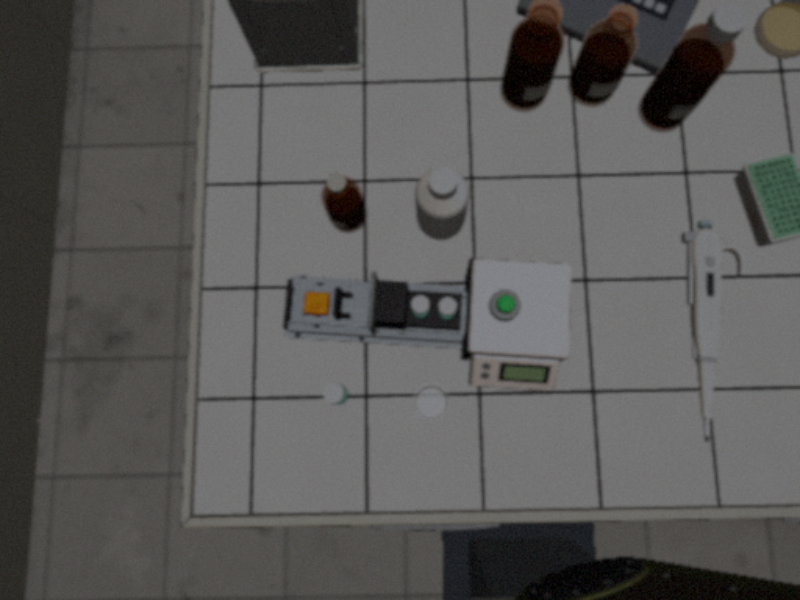

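```bash
python3 - <<'E'
import numpy as np
from scipy.optimize import least_squares
# local y (along reader +y), x=0 ; button y0 = 80+flange(s)
P=dict(m=[(.516,.1575),(.5124,.1566)],r=[(.5342,.3948),(.5388,.3953)],b=[(.5292,.3474),(.5288,.3529)],l=[(.5292,.3228),(.5257,.3252)],f=[(.5222,.2694),(.5231,.2708)],s=[(.5075,.113),(.5097,.1137)],wf=[(.5171,.1784),(.5167,.1806)],wr=[(.5175,.2144),(.5187,.2108)])
L=dict(m=0,r=.240,b=.195,l=.169,f=.115,s=-.045)
def f(p):
    u=np.array([-np.sin(p[2]),np.cos(p[2])]); o=[]
    for k,l in L.items():
        for q in P[k]: o+=list(p[:2]+l*u-q)
    return o
s=least_squares(f,[.515,.157,-.1]);p=s.x;print(p,np.round(np.array(s.fun)*1e3,1))
u=np.array([-np.sin(p[2]),np.cos(p[2])])
for k in L: print(k,np.round(p[:2]+L[k]*u,4))
E
```

```text
[ 0.51289833  0.15641116 -0.09064343] [-3.1 -1.1  0.5 -0.2  0.4  0.6 -4.2  0.1  1.3  3.2  1.7 -2.3 -1.   1.9
  2.5 -0.5  1.1  1.5  0.2  0.1  1.3 -1.4 -0.9 -2.1]
m [0.5129 0.1564]
r [0.5346 0.3954]
b [0.5305 0.3506]
l [0.5282 0.3247]
f [0.5233 0.2709]
s [0.5088 0.1116]
```

The scene view shows the orange button at (367,414), the lug at (383,390) and the green key at (480,262). In the top view the button is at (316,303) and the key at (505,303), and the rail is clear. I'll shut the gripper, align the finger line with the rail and travel to above the button.

Emit:
carry_out(
  commands=[
    [1,[0,0,0],[0,0,0.14]],
    [1,[0,0,0],[0,0,0.14]],
    [1,[0,0,0],[0,0,0.14]],
    [1,[15,-49.5,0],[0,0,0]],
    [1,[15,-49.5,0],[0,0,0]],
    [1,[15,-49.5,0],[0,0,0]],
    [1,[15,-49.5,0],[0,0,0]],
    [1,[15,-49.5,0],[0,0,0]],
    [1,[15,-49.5,0],[0,0,0]],
    [1,[15,-49.5,0],[0,0,0]],
  ],
  squeeze=20,
)

```text
time_s: 2.55
ee_pos: [0.3144, -0.1829, 0.2057]
eef_rot: [3.141, -0.001, -0.09]
force: [0.6, -1.1, 1.1]
grip_width: 0.0006
grip_force: 0.0
```

Emit:
carry_out(
  commands=[
    [1,[15,-49.5,0],[0,0,0]],
    [1,[15,-49.5,0],[0,0,0]],
    [1,[15,-49.5,0],[0,0,0]],
    [1,[15,-49.5,0],[0,0,0]],
    [1,[15,-49.5,0],[0,0,0]],
    [1,[15,-49.5,0],[0,0,0]],
    [1,[15,-49.5,0],[0,0,0]],
    [1,[15,-49.5,0],[0,0,0]],
    [1,[15,-49.5,0],[0,0,0]],
    [1,[15,-49.5,0],[0,0,0]],
  ],
)

```text
time_s: 3.8
ee_pos: [0.508, 0.297, 0.2054]
eef_rot: [-3.142, -0.0, -0.089]
force: [0.2, -0.2, 0.8]
grip_width: 0.0004
grip_force: 0.0
```

Emit:
carry_out(
  commands=[
    [1,[0,0,0],[0,0,0]],
  ],
)

```text
time_s: 3.92
ee_pos: [0.5077, 0.2976, 0.2043]
eef_rot: [3.141, 0.001, -0.087]
force: [0.4, 0.1, -0.1]
grip_width: 0.0008
grip_force: 0.0
```

Emit:
carry_out(
  commands=[
    [1,[18,-46,0],[0,0,0]],
    [1,[0,0,40],[0,0,0]],
    [1,[0,0,50],[0,0,0]],
    [1,[0,0,20],[0,0,0]],
    [1,[0,0,0],[0,0,0]],
  ],
)

```text
time_s: 4.55
ee_pos: [0.529, 0.3384, 0.0943]
eef_rot: [3.14, 0.002, -0.09]
force: [0.3, -0.2, 0.5]
grip_width: 0.0004
grip_force: 0.0
```

```bash
python3 - <<'E'
from station import ctrl
import cv2,numpy as np
print(ctrl.get_obs()['ee_pos'])
for c in ['wrist','scene']:
    d=ctrl.camera(c)
    for t in ['release_top','lug','flange','rail_end']:
        print(c,t,[(np.round(x['at'],4),round(x['score'],2)) for x in ctrl.place_of(t,c)[:2]])
    if c=='wrist': W=d['img']
    else: S=d['img'][180:310,190:320]
cv2.imwrite('pics/c.png',np.hstack([cv2.resize(W,(400,300)),cv2.resize(S,(400,300))[:,:400]]))
E
```

```text
[0.52901697 0.33838382 0.09434899]
wrist release_top [(array([0.5281, 0.3536, 0.0478]), 0.57)]
wrist lug [(array([0.5256, 0.322 , 0.0555]), 0.88)]
wrist flange [(array([0.527 , 0.2704, 0.0615]), 0.87)]
wrist rail_end [(array([0.534 , 0.3949, 0.0245]), 0.93)]
scene release_top [(array([0.5281, 0.3465, 0.0535]), 0.74), (array([ 0.4034,  0.2019, -0.0013]), 0.54)]
scene lug [(array([0.5264, 0.3234, 0.0483]), 0.8), (array([0.5177, 0.1804, 0.0329]), 0.56)]
scene flange [(array([0.5251, 0.2695, 0.0653]), 0.78)]
scene rail_end [(array([0.532 , 0.3956, 0.0219]), 0.79)]
```

View pics/c.png

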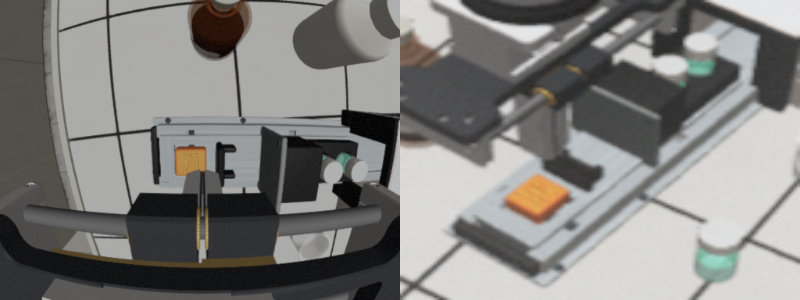

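The wrist view has the button at (190,160) and the lug at (228,160), with the finger tip between them. The leading edge is too near the lug, so I'll back off 4 mm and then go down.

Emit:
carry_out(
  commands=[
    [1,[0,-4,20],[0,0,0]],
    [1,[0,0,20],[0,0,0]],
    [1,[0,0,3],[0,0,0]],
    [1,[0,0,3],[0,0,0]],
    [1,[0,0,0],[0,0,0]],
  ],
)

```text
time_s: 5.68
ee_pos: [0.5301, 0.3435, 0.0496]
eef_rot: [-3.141, -0.0, -0.089]
force: [0.3, 1.0, -0.2]
grip_width: 0.0004
grip_force: 0.0
```

Emit:
carry_out(
  commands=[
    [1,[0,0,3],[0,0,0]],
    [1,[0,0,0],[0,0,0]],
  ],
)

```text
time_s: 5.92
ee_pos: [0.5304, 0.3437, 0.047]
eef_rot: [-3.141, -0.001, -0.089]
force: [0.0, 0.5, 3.9]
grip_width: 0.0003
grip_force: 1.9
```

Emit:
carry_out(
  commands=[
    [1,[0,0,3],[0,0,0]],
    [1,[0,0,3],[0,0,0]],
    [1,[0,0,0],[0,0,0]],
  ],
)

```text
time_s: 6.3
ee_pos: [0.5303, 0.3436, 0.0408]
eef_rot: [-3.141, -0.001, -0.089]
force: [0.6, -0.0, 6.2]
grip_width: 0.0005
grip_force: 3.3
```

Emit:
carry_out(
  commands=[
    [1,[0,0,1.5],[0,0,0]],
    [1,[0,4,0],[0,0,0]],
    [1,[0,4,0],[0,0,0]],
    [1,[0,6,0],[0,0,0]],
    [1,[0,8,0],[0,0,0]],
    [1,[0,8,0],[0,0,0]],
  ],
)

```text
time_s: 7.05
ee_pos: [0.5279, 0.3141, 0.0401]
eef_rot: [-3.14, -0.002, -0.089]
force: [-1.6, 1.9, 10.8]
grip_width: 0.0007
grip_force: 5.7
```

```bash
python3 - <<'E'
from station import ctrl
import cv2,numpy as np
print(ctrl.get_obs()['ee_pos'],ctrl.get_obs()['force'])
for c in ['wrist','scene']:
    d=ctrl.camera(c)
    for t in ['release_top','lug','flange']:
        print(c,t,[(np.round(x['at'],4),round(x['score'],2)) for x in ctrl.place_of(t,c)[:2]])
    if c=='wrist': W=d['img']
    else: S=d['img'][180:310,190:320]
cv2.imwrite('pics/d.png',np.hstack([cv2.resize(W,(400,300)),cv2.resize(S,(400,300))[:,:400]]))
E
```

```text
[0.52786166 0.31410564 0.04012949] [-1.60276335  1.93088685 10.80857504]
wrist release_top [(array([0.5278, 0.319 , 0.0391]), 0.59)]
wrist lug [(array([0.527 , 0.2916, 0.0553]), 0.73), (array([ 0.663 ,  0.314 , -0.0012]), 0.48)]
wrist flange [(array([0.5264, 0.2425, 0.0629]), 0.63)]
scene release_top []
scene lug [(array([0.5255, 0.2922, 0.05  ]), 0.71), (array([0.4029, 0.2026, 0.0008]), 0.27)]
scene flange [(array([0.5225, 0.2379, 0.0668]), 0.71)]
```

View pics/d.png

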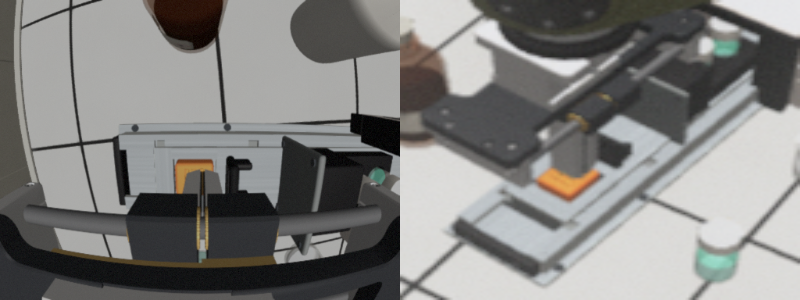

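The carriage has moved about 30 mm with the button held down: in the wrist view the button is at (194,175) and the lug at (237,175). I'll keep pushing.

Emit:
carry_out(
  commands=[
    [1,[0,8,0],[0,0,0]],
    [1,[0,8,0],[0,0,0]],
    [1,[0,8,0],[0,0,0]],
    [1,[0,8,0],[0,0,0]],
    [1,[0,8,0],[0,0,0]],
    [1,[0,8,0],[0,0,0]],
  ],
)

```text
time_s: 8.2
ee_pos: [0.5237, 0.2661, 0.0401]
eef_rot: [-3.14, -0.002, -0.089]
force: [-0.7, 2.0, 11.8]
grip_width: 0.0005
grip_force: 5.9
```

Emit:
carry_out(
  commands=[
    [1,[0,6,0],[0,0,0]],
    [1,[0,6,0],[0,0,0]],
    [1,[0,6,0],[0,0,0]],
    [1,[0,4,0],[0,0,0]],
    [1,[0,4,0],[0,0,0]],
    [1,[0,4,0],[0,0,0]],
  ],
)

```text
time_s: 8.95
ee_pos: [0.5211, 0.2363, 0.0401]
eef_rot: [-3.14, -0.002, -0.089]
force: [-0.9, 1.5, 12.0]
grip_width: 0.0006
grip_force: 6.0
```

Emit:
carry_out(
  commands=[
    [1,[0,3,0],[0,0,0]],
    [1,[0,3,0],[0,0,0]],
    [1,[0,3,0],[0,0,0]],
    [1,[0,2,0],[0,0,0]],
    [1,[0,0,0],[0,0,0]],
  ],
)

```text
time_s: 9.57
ee_pos: [0.5203, 0.226, 0.0401]
eef_rot: [-3.139, -0.003, -0.089]
force: [0.5, 5.1, 9.6]
grip_width: 0.0006
grip_force: 5.0
```

Emit:
carry_out(
  commands=[
    [1,[0,2,0],[0,0,0]],
    [1,[0,2,0],[0,0,0]],
    [1,[0,0,0],[0,0,0]],
  ],
)

```text
time_s: 9.95
ee_pos: [0.52, 0.2228, 0.0401]
eef_rot: [-3.138, -0.003, -0.089]
force: [1.9, 11.8, 7.6]
grip_width: 0.0
grip_force: 8.1
```

The force shows the lug pressed against the end stop. I'll ease off a little, then lift so the button springs up, and look.

Emit:
carry_out(
  commands=[
    [1,[0,-1,0],[0,0,0]],
    [1,[0,0,-8],[0,0,0]],
    [1,[0,0,-12],[0,0,0]],
    [1,[0,-3,-30],[0,0,0]],
    [1,[0,0,-20],[0,0,0]],
    [1,[0,0,0],[0,0,0]],
  ],
)

```text
time_s: 10.7
ee_pos: [0.5198, 0.2251, 0.1097]
eef_rot: [-3.141, -0.002, -0.089]
force: [0.8, 0.3, -0.6]
grip_width: 0.0007
grip_force: 0.0
```

```bash
python3 - <<'E'
from station import ctrl
import cv2,numpy as np
print(ctrl.get_obs()['ee_pos'],ctrl.get_obs()['force'])
for c in ['wrist','scene','top']:
    d=ctrl.camera(c)
    for t in ['release_top','lug','flange','mouth','start_top','rail_end']:
        print(c,t,[(np.round(x['at'],4),round(x['score'],2)) for x in ctrl.place_of(t,c)[:2]])
    if c=='wrist': W=d['img']
    if c=='scene': S=d['img'][150:300,200:350]
cv2.imwrite('pics/e.png',np.hstack([cv2.resize(W,(400,300)),cv2.resize(S,(400,400))[:300]]))
E
```

```text
[0.51975168 0.2251084  0.10971403] [ 0.81742056  0.30873341 -0.6106059 ]
wrist release_top [(array([0.5188, 0.2382, 0.0478]), 0.63)]
wrist lug [(array([0.5181, 0.2111, 0.0557]), 0.71)]
wrist flange [(array([0.5174, 0.1575, 0.0628]), 0.83), (array([0.5108, 0.1104, 0.1309]), 0.5)]
wrist mouth [(array([0.5103, 0.16  , 0.0638]), 0.77)]
wrist start_top [(array([0.5102, 0.112 , 0.1292]), 0.9), (array([0.518 , 0.2375, 0.0477]), 0.16)]
wrist rail_end [(array([0.5335, 0.392 , 0.0254]), 0.69), (array([0.5165, 0.1563, 0.0024]), 0.4)]
scene release_top [(array([0.5196, 0.235 , 0.05  ]), 0.56)]
scene lug [(array([0.5172, 0.2109, 0.0482]), 0.74)]
scene flange [(array([0.514 , 0.155 , 0.0662]), 0.98), (array([0.655 , 0.1831, 0.0044]), 0.46)]
scene mouth [(array([0.5161, 0.1603, 0.0658]), 0.61), (array([0.5334, 0.3966, 0.0247]), 0.32)]
scene start_top [(array([0.5063, 0.1144, 0.1343]), 0.64)]
scene rail_end [(array([0.5152, 0.1567, 0.002 ]), 0.59)]
top release_top []
top lug []
top flange []
top mouth []
top start_top []
top rail_end [(array([0.537 , 0.3967, 0.0216]), 0.67)]
```

View pics/e.png

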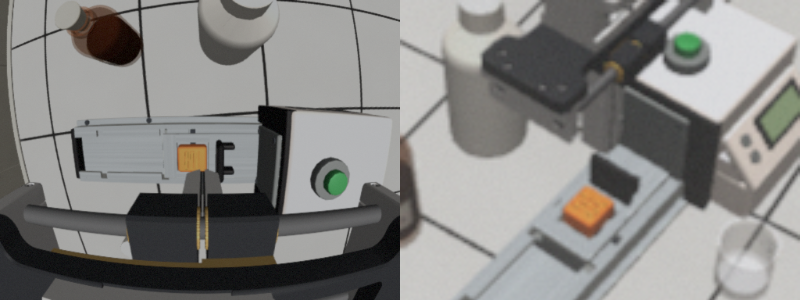

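The carriage is home: the flange is against the mouth at wrist (268,165), and the orange button is up at (192,157), z≈0.048. Next I move to the green key.

Emit:
carry_out(
  commands=[
    [1,[0,0,-30],[0,0,0]],
    [1,[0,0,-25],[0,0,0]],
    [1,[0,38,0],[0,0,0]],
    [1,[0,38,0],[0,0,0]],
    [1,[0,37.5,0],[0,0,0]],
    [1,[0,0,0],[0,0,0]],
    [1,[0,0,20],[0,0,0]],
    [1,[0,0,10],[0,0,0]],
    [1,[0,0,0],[0,0,0]],
  ],
)

```text
time_s: 12.88
ee_pos: [0.509, 0.1123, 0.1334]
eef_rot: [3.141, 0.001, -0.089]
force: [-0.5, 0.4, 0.3]
grip_width: 0.0007
grip_force: 0.0
```

```bash
python3 - <<'E'
from station import ctrl
import cv2,numpy as np
print(ctrl.get_obs()['ee_pos'],ctrl.get_obs()['force'])
for c in ['wrist','scene']:
    d=ctrl.camera(c)
    for t in ['release_top','start_top','flange']:
        print(c,t,[(np.round(x['at'],4),round(x['score'],2)) for x in ctrl.place_of(t,c)[:2]])
    if c=='wrist': W=d['img']
    if c=='scene': S=d['img'][130:280,220:370]
cv2.imwrite('pics/f.png',np.hstack([cv2.resize(W,(400,300)),cv2.resize(S,(400,400))[:300]]))
E
```

```text
[0.50899435 0.11234202 0.1334461 ] [-0.45613356  0.43495954  0.30539757]
wrist release_top []
wrist start_top [(array([0.5094, 0.1111, 0.1252]), 0.69), (array([0.5167, 0.2104, 0.0546]), 0.4)]
wrist flange []
scene release_top [(array([0.5189, 0.2334, 0.05  ]), 0.58)]
scene start_top [(array([0.5064, 0.1145, 0.1309]), 0.47)]
scene flange [(array([0.5156, 0.1561, 0.0663]), 0.82)]
```

View pics/f.png

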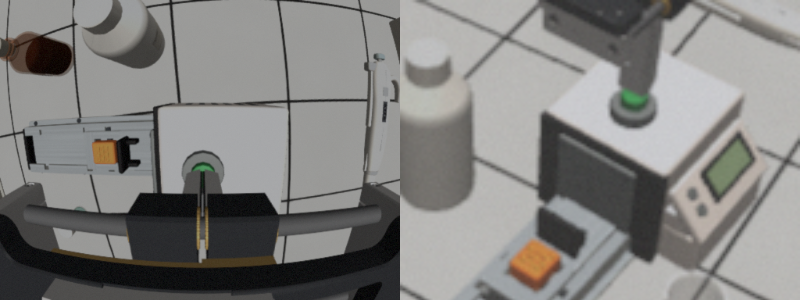

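The finger tip is centred over the green key, at wrist (203,168) and scene crop (633,98). I'll press now.

Emit:
carry_out(
  commands=[
    [1,[0,0,6],[0,0,0]],
    [1,[0,0,3],[0,0,0]],
    [1,[0,0,2.5],[0,0,0]],
    [1,[0,0,0],[0,0,0]],
  ],
)

```text
time_s: 13.78
ee_pos: [0.5098, 0.112, 0.1247]
eef_rot: [-3.141, -0.002, -0.089]
force: [-9.4, -1.7, 27.0]
grip_width: 0.0006
grip_force: 13.6
```

```bash
python3 - <<'E'
from station import ctrl
import cv2,numpy as np
o=ctrl.get_obs();print(o['ee_pos'],o['force'],o['moment'])
W=ctrl.camera('wrist')['img'];S=ctrl.camera('scene')['img']
cv2.imwrite('pics/g.png',np.hstack([cv2.resize(W[150:300,180:330],(400,400)),cv2.resize(S[125:225,260:360],(400,400),interpolation=cv2.INTER_CUBIC)]))
E
```

```text
[0.50978418 0.11198215 0.12472671] [-9.40150432 -1.71152884 27.04686832] [-0.36734397  1.85669405  0.05281516]
```

View pics/g.png

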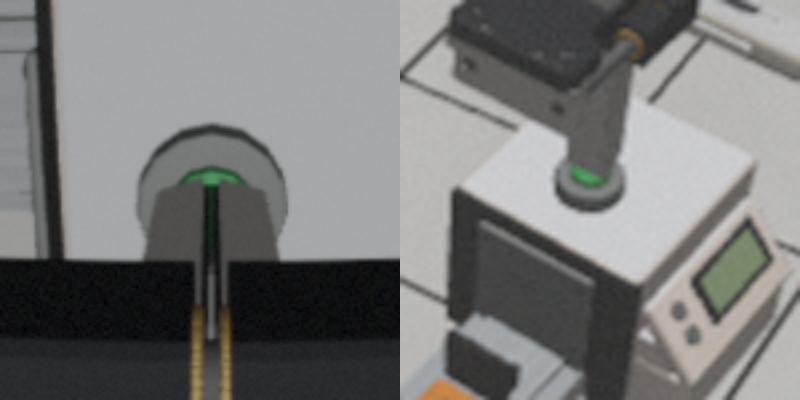

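Something solid stops the finger at 0.1247. The detector also put the key top near 0.130, so the key may already be fully down. I'll lift and re-approach in small steps to see whether a soft 4 N stroke comes before the hard stop.

Emit:
carry_out(
  commands=[
    [1,[0,0,-6],[0,0,0]],
    [1,[0,0,-3],[0,0,0]],
    [1,[0,0,0],[0,0,0]],
  ],
)

```text
time_s: 14.25
ee_pos: [0.5091, 0.1118, 0.1312]
eef_rot: [3.141, 0.001, -0.089]
force: [0.2, -0.3, -0.1]
grip_width: 0.0003
grip_force: 0.0
```

Emit:
carry_out(
  commands=[
    [1,[0,0,2],[0,0,0]],
    [1,[0,0,0],[0,0,0]],
  ],
)

```text
time_s: 14.5
ee_pos: [0.5091, 0.1119, 0.1291]
eef_rot: [3.142, 0.0, -0.089]
force: [-1.1, -0.3, 1.6]
grip_width: 0.0005
grip_force: 0.8
```

Emit:
carry_out(
  commands=[
    [1,[0,0,2],[0,0,0]],
    [1,[0,0,0],[0,0,0]],
  ],
)

```text
time_s: 14.75
ee_pos: [0.5092, 0.1119, 0.1273]
eef_rot: [3.142, 0.0, -0.089]
force: [-0.7, 0.1, 2.7]
grip_width: 0.0004
grip_force: 1.3
```

Emit:
carry_out(
  commands=[
    [1,[0,0,1.5],[0,0,0]],
    [1,[0,0,0],[0,0,0]],
  ],
)

```text
time_s: 15.0
ee_pos: [0.5092, 0.1119, 0.1259]
eef_rot: [3.142, 0.0, -0.089]
force: [-2.1, 0.1, 3.8]
grip_width: 0.0007
grip_force: 1.7
```

There is a soft stroke from about 0.1295 (1.6 N, 2.7 N, 3.8 N), then the hard stop near 0.125. So the key did go all the way down. I'll press once more and withdraw upward.

Emit:
carry_out(
  commands=[
    [1,[0,0,1.5],[0,0,0]],
    [1,[0,0,0],[0,0,0]],
    [1,[0,0,-8],[0,0,0]],
    [1,[0,0,-30],[0,0,0]],
    [1,[0,0,-40],[0,0,0]],
    [1,[0,0,0],[0,0,0]],
    [1,[0,0,0],[0,0,0]],
  ],
)

```text
time_s: 15.88
ee_pos: [0.5089, 0.1119, 0.2016]
eef_rot: [3.141, 0.001, -0.089]
force: [0.1, 1.2, 0.1]
grip_width: 0.0005
grip_force: 0.0
```

```bash
python3 - <<'E'
from station import ctrl
import numpy as np
o=ctrl.get_obs();print(o['ee_pos'],o['force'],o['time_s'])
ctrl.camera('scene');ctrl.camera('wrist')
for c in ['wrist','scene']:
    for t in ['release_top','start_top','flange','wash_bottle','small_beaker','spare_vial','amber_bottle']:
        print(c,t,[(np.round(x['at'],3),round(x['score'],2)) for x in ctrl.place_of(t,c)[:1]])
print(ctrl.hand_in())
E
```

```text
[0.50893869 0.11186304 0.20160684] [0.08245438 1.17758699 0.0824679 ] 15.875
wrist release_top [(array([0.517, 0.239, 0.047]), 0.56)]
wrist start_top [(array([0.508, 0.113, 0.128]), 0.84)]
wrist flange [(array([0.516, 0.157, 0.062]), 0.96)]
wrist wash_bottle [(array([0.658, 0.183, 0.001]), 0.92)]
wrist small_beaker [(array([ 0.395,  0.2  , -0.   ]), 0.57)]
wrist spare_vial [(array([ 0.414,  0.326, -0.003]), 0.94)]
wrist amber_bottle [(array([ 0.663,  0.312, -0.002]), 0.67)]
scene release_top [(array([0.522, 0.235, 0.051]), 0.55)]
scene start_top [(array([0.515, 0.158, 0.067]), 0.57)]
scene flange [(array([0.514, 0.157, 0.066]), 0.7)]
scene wash_bottle [(array([0.653, 0.186, 0.003]), 0.67)]
scene small_beaker [(array([ 0.402,  0.202, -0.001]), 0.98)]
scene spare_vial [(array([ 0.41 ,  0.327, -0.003]), 0.81)]
scene amber_bottle [(array([ 0.662,  0.311, -0.001]), 0.69)]
the job is handed in; nothing more can be done
None
```

I handed the job in at about 16 s: the cameras show the carriage home with the release button up, the start key was pressed and let go, and the bystanders are where they were; I couldn't see the vials inside the bay, and no verdict came back.

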